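# Clamp a plaster casting mould with a cam lever

### The job

Get the tall plaster mould ready for casting: while the cam lever is still open, slide the mould upright along the white board, pushing it low down so that it neither tips nor lifts, in between the wooden guides until it stands square against the back stop. Then swing the red cam lever over its high point until it snaps fully closed, so that the rubber pad clamps the mould against the fence, and let go. Leave the mug, the glaze bottle and the banding wheel where they are.

Things in the scene. Friction and masses are not known exactly. Their poses are not given: they have to be found in the camera images.
- casting_board: fixed white board, 345 x 275 x 12 mm, flat on the table, with wooden guides and a clamp. Origin at table height below the mould's working place; x = direction the mould slides in (to the robot's right, turned 57 to 80 degrees from straight ahead), y to its left. In this frame the board spans x -270 to 75, y -185 to 90 mm, top z 12. Steel plunger housing at x -35 to 35, y -79 to -61, up to z 70 mm
- mould_home (a point): point on the board's top (board frame 0, 0, 12 mm; axes as the board) where the mould's origin is when it touches the back stop midway across the 84 mm channel. The mould (72 wide) may stand up to 6 mm to either side; the clamp finally moves it to y +6 mm, against the fence. Wooden back stop: face 33 mm ahead (+x) of here, up to z 60 mm
- channel_mouth (a point): middle of the channel's mouth, on the board's top at board frame (-60, 0, 12 mm), axes as the board. From here to +x the channel is 84 mm wide: left fence (board y +42, x -60 to 50, up to z 60 mm), right guide (y -42, x -60 to -35, up to z 34 mm), then the pad. Towards -x both sides flare outward by 24 degrees back to board x -95 mm, up to z 34 mm
- mould: loose tall cream plaster mould: block 66 (x) x 72 (y) x 150 mm high, topped by a solid white cap 104 mm across, 24 mm thick, that overhangs it. About 0.7 kg. Origin: centre of its underside, z up. Starts 140 to 175 mm short of home, yaw within 0.2 rad of the board's. Friction 0.5 to 0.7: pushed above some 45 mm over the board it tips; a low push needs the tool leaning about 30 to 45 degrees
- lever_pivot (a point): vertical pivot axis of the cam lever, board frame x 0, y -140 mm, z 66 mm (mid-height of the lever); axes as the board
- lever_grip (a point): middle of the lever's red handle, 105 mm from the pivot, at z 66 mm. The handle is a bar 20 mm wide and 26 mm high (z 53 to 79 mm), reaching from 55 to 135 mm from the pivot; it turns in a level plane
- cam_lever (a joint): lever angle, rad, growing clockwise from above; the handle's direction in the board frame is -1.36 minus it (rad, from +x towards +y). 0 = open, handle to the board's right (-y), towards the robot. 1.85 = closed at its stop, handle to -x. Starts at 0. A spring resists (up to 1.2 N m, 12 N at the grip) to the high point at 1.4, then snaps it shut; let go before, it springs back
- clamp_pad: black rubber pad, 50 (x) x 10 x 34 mm, in the right wall of the channel, mid-height z 42 mm; origin as the board's when the lever is open. Its face stands at board y -43 mm then; the lever drives it to +y, up to 20 mm (18 mm when closed), and it presses the mould through a soft spring with roughly 8 N. With the lever closed the mould cannot enter
- mug: loose teal mug without handle, 76 mm across, 90 mm high; origin at the centre of its underside. To be left alone
- glaze_bottle: loose blue bottle with black cap, 64 mm across, 170 mm high; origin at the centre of its underside. To be left alone
- banding_wheel: loose heavy teal banding wheel (turntable), 180 mm across, 56 mm high; origin at the centre of its underside. To be left alone
Mind the look-alikes: they are no part of the job. Of the things like the mould, leave any that is blue or pink; of the rest the larger one is meant.

How it is judged:
By the outcome, as a careful person would: the job done as asked, in the order asked, and still so for the second after the job is handed in, with the robot touching nothing.
It also fails if it takes over 61 s, if anything falls off the work surface, if the arm or the gripper's body presses on something with over 40 N, if the wrist force passes 120 N, or if a joint passes its speed limit or range.

### The arm

A 7-joint arm with a two-finger parallel gripper is mounted at the origin on the work surface. World frame = base frame: x ahead of the robot, y to its left, z up, the work surface at z = 0. Lengths are in m, angles in rad, forces in N, time in s.
With the tool pointing down it reaches from about 0.425 to 0.925 m from the base axis. Payload 6.8 kg.
Tool frame: the origin (TCP) lies between the finger pads; the fingertips stand finger_overhang ahead of it and the grasp point (between the pads) lies 6 mm ahead of it (finger_overhang is the distance from the TCP to the fingertips, in m); z points along the fingers, y is the line along which they close (so a half turn about z gives the same grasp; the last joint's range is limited). The gripper opens to 85 mm and grips with 20 to 120 N. Pads are 22 mm wide; open, the fingers measure 114 mm over their backs; the gripper's body (76 mm by 85 mm) begins 54 mm behind the grasp point. The pads swing forward as they close: fully open they stand 13 mm farther back than shut.
Start: joints at [-0.108, 0.477, 0.022, 1.555, -0.011, 1.109, -0.083], TCP at [0.675, 0, 0.256] pointing down, gripper open.
Joint ranges: [-2.96, 2.96], [-0.34, 2.1], [-1.41, 1.46], [0.24, 2.44], [-1.37, 4.51], [0.17, 1.92], [-2.96, 2.96]. Speed limits (rad/s): [2.39, 2.39, 3.14, 3.14, 3.14, 3.14, 3.14].

### API

Orientations are given as a unit quaternion [w, x, y, z].
In Python, from station import * gives the robot as it stands.
- The arm moves only by the tool drive_tool, never from a script. Its argument "increments" is a list of rows, each an object of numbers: "claw": the finger opening in m, from 0 to 0.0854; "dx", "dy", "dz": the shift along the tool's x, y, z in m; "wx", "wy", "wz": the turn, a rotation vector about the tool's x, y, z in degrees. A call has 1 to 20 rows; each row shifts and turns the commanded pose from where the row before left it, along the tool's axes as they then stand; what a row does not reach is not made up. A row lasts 1/8 s, in which the tool goes at most 62.5 mm and 10.7 degrees, less where a joint would pass 70% of its speed; a pose out of reach is approached as far as the arm can. A call with a gripper value outside its range is refused whole. The fingers move at their own pace and stop on an object; "newtons" is the grip in N (left out, the last holds). Time passes only in rows, so rows that do not move let the fingers close. It gives the time, the measured TCP pose, the force, the opening and the grip force at its end, in the units of the state.
- get_obs(): the state, without advancing time (a new reading comes with each control period).
- read_camera(name): name is "scene" or "side" or "wrist"; returns (picture, depth): 384x512x3 uint8, red, green, blue; 384x512 float32, m along the optical axis (not along the pixel's ray), 0 where there is no reading.
- calibration(name): a dict with "intrinsics" (3x3 intrinsics, pixels), "R" (3x3) and "t" (3): a world point X has camera coordinates R X + t; the wrist camera has in their place "mount" (4x4, takes a point from camera to tool coordinates, whose origin is the TCP and whose axes are the flange's). Camera axes: x right, y down, z forward; pixel columns grow to the right and rows downward; lengths in m; the calibration is good to about 2 mm. A picture is of the moment at which its call begins: read the wrist's pose just before it. calibration takes no time and is no camera call.
- hand_in(): hands the job in; it is judged then, once.
The state is a dict: "t": time; "q": joint angles; "joint_vel": joint speeds; "joint_torque": joint torques, N m; "eef_pos": TCP position; "tool_rot": TCP orientation; "contact_force": force on the tool from outside, world axes, zero at the start; "torque": the same for the moment, N m; "gripper_width": opening from 0.0 (shut) to 1.0 (fully open); "grasp_force": force on a finger pad.
Only numpy, scipy, OpenCV 4.12 (cv2) and the standard library are available. Lean on these libraries where they do the work, as an engineer would, in place of code of your own. Each camera call takes 0.05 s, during which the arm holds its last target. There are 200 camera calls.

## Working session

There is one attempt and no reset: what is moved stays moved. The work goes in short steps, Python scripts to look and compute and a tool call to move; the robot and the scene stay as the last step left them, time stands still between calls to the robot, and variables do not carry over. Pictures are saved under pics/ and viewed, at most 10 in all, crops included, and the job is handed in when it is done.

Besides the shell and the picture viewer there is one more tool, called after "Request:" as name(argument=value, ...) on one line, values as JSON. drive_tool: Moves the arm, as the interface text tells. Its arguments: {"type":"object","properties":{"increments":{"type":"array","items":{"type":"object","properties":{"claw":{"type":"number"},"dx":{"type":"number"},"dy":{"type":"number"},"dz":{"type":"number"},"wx":{"type":"number"},"wy":{"type":"number"},"wz":{"type":"number"}}}},"newtons":{"type":"number"}},"required":["increments"]}

```bash
mkdir -p pics
cat > h.py <<'E'
from station import *
import numpy as np, cv2
from scipy.spatial.transform import Rotation as Ro
E
python3 - <<'E'
from h import *
o=get_obs();print(o)
ims=[]
for n in ("scene","side"):
    p,d=read_camera(n);np.savez(f"{n}0.npz",p=p,d=d);c=calibration(n);print(n,c)
    cv2.imwrite(f"pics/{n}0.png",cv2.cvtColor(p,cv2.COLOR_RGB2BGR))
print(calibration("wrist"))
E
```

```text
{'t': 0.0, 'q': array([-0.10810686,  0.47780681,  0.02233628,  1.55643456, -0.01154683,
        1.10929685, -0.08306624]), 'joint_vel': array([ 0.00035367, -0.00126498, -0.00028441, -0.00071212,  0.00137571,
       -0.00029793,  0.00082471]), 'joint_torque': array([-5.45967814e-04, -5.96443820e+01,  1.60769675e+00, -2.81194621e+01,
        1.24063640e-02,  9.39900521e-03,  2.20753498e-05]), 'eef_pos': array([6.74460903e-01, 8.63758210e-06, 2.55328228e-01]), 'tool_rot': array([-6.09577178e-04,  7.07090731e-01,  7.07122246e-01, -6.74524828e-04]), 'contact_force': array([ 0.1450339 , -0.55263043, -0.40942122]), 'torque': array([-0.04363974, -0.03195163, -0.01783612]), 'grasp_force': 0.0, 'gripper_width': 1.0024560415851165}
scene {'intrinsics': array([[423.10548153,   0.        , 261.41088813],
       [  0.        , 423.10548153, 193.4536902 ],
       [  0.        ,   0.        ,   1.        ]]), 'R': array([[-0.03107637,  0.99945471, -0.0111598 ],
       [ 0.69114441,  0.01342159, -0.72259205],
       [-0.72204825, -0.03016857, -0.69118463]]), 't': array([ 0.03018781, -0.28393155,  1.6
[... 210 characters left out ...]
, -0.11789379, -0.00296109],
       [-0.07616202, -0.62193954, -0.77935265],
       [ 0.09003922,  0.77413969, -0.62657855]]), 't': array([-0.48307253,  0.06590568,  1.52002112])}
{'intrinsics': array([[312.32327333,   0.        , 256.42446637],
       [  0.        , 312.32327333, 189.84569933],
       [  0.        ,   0.        ,   1.        ]]), 'mount': array([[ 7.78440005e-04, -9.59798715e-01, -2.80688120e-01,
         7.07396405e-02],
       [ 9.99999676e-01,  6.89686795e-04,  4.14977495e-04,
        -8.59375055e-05],
       [-2.04707977e-04, -2.80688352e-01,  9.59798941e-01,
        -1.17155373e-01],
       [ 0.00000000e+00,  0.00000000e+00,  0.00000000e+00,
         1.00000000e+00]])}
```

View pics/scene0.png

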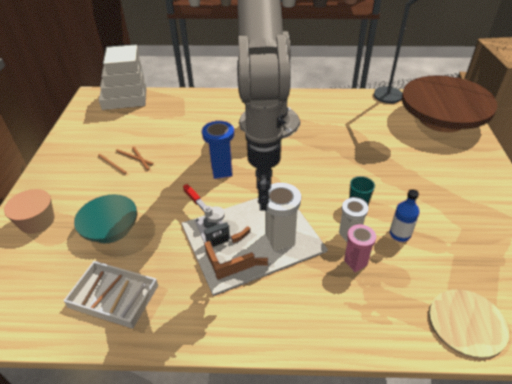

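View pics/side0.png

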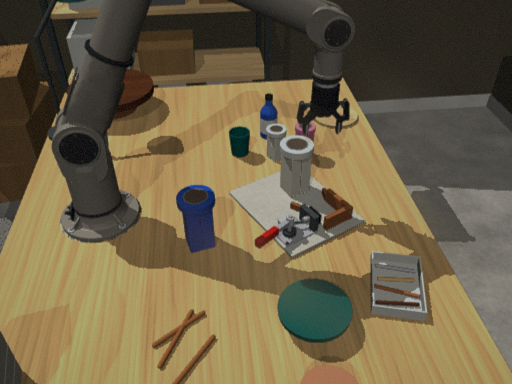

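The tall cream mould is at scene (283,218), standing on the board. Look-alikes are the blue mould (219,150), the small cream one (353,218) and the pink one (360,247). I choose the large cream one on the board. The red lever is at (195,195), the wheel at (106,218), the mug at (362,190) and the bottle at (404,218).

```bash
cat >> h.py <<'E'
def cloud(p,d,c):
    K=np.array(c["intrinsics"]);v,u=np.mgrid[:384,:512]
    X=np.stack([(u-K[0,2])/K[0,0]*d,(v-K[1,2])/K[1,1]*d,d],-1)
    return (X-c["t"])@np.array(c["R"])   # R^T (x-t)
def rect(P):
    (cx,cy),(w,h),a=cv2.minAreaRect((P*1000).astype(np.float32));return [round(float(x),1) for x in (cx,cy,w,h,a)]
E
python3 - <<'E'
from h import *
W={}
for n in ("scene","side"):
    z=np.load(n+"0.npz");W[n]=(cloud(z["p"],z["d"],calibration(n)),z["p"].astype(int),z["d"]>0)
bd=[];cap=[];red=[];side=[]
for n,(X,p,ok) in W.items():
    sat=p.max(-1)-p.min(-1);Z=X[...,2]
    m=ok&(abs(Z-.012)<.006)&(sat<35)&(p.min(-1)>110)&(X[...,0]>.4)&(X[...,0]<1)&(abs(X[...,1])<.35)
    k,l,s,_=cv2.connectedComponentsWithStats(cv2.morphologyEx(m.astype(np.uint8),cv2.MORPH_OPEN,np.ones((3,3))));i=1+s[1:,4].argmax()
    P=X[l==i];print(n,"board",len(P),rect(P[:,:2]),np.median(P[:,2]));bd.append(P)
    m=ok&(abs(Z-.186)<.006)&(sat<45)&(p.min(-1)>110)
    k,l,s,cc=cv2.connectedComponentsWithStats(m.astype(np.uint8))
    for i in range(1,k):
        if s[i,4]>60:P=X[l==i];print(n,"cap",cc[i],len(P),rect(P[:,:2]),P[:,2].mean());cap.append(P)
    m=ok&(p[...,0]>120)&(p[...,1]<60)&(p[...,2]<60)&(Z>.04)
    P=X[m];print(n,"red",len(P),rect(P[:,:2]),np.percentile(P[:,2],[5,95]))
    for z in (.05,.08,.11,.14):
        m=ok&(abs(Z-z)<.01)&(sat<45)&(X[...,0]>.55)&(X[...,0]<.85)&(abs(X[...,1])<.2)
        P=X[m];print(z,rect(P[:,:2]),len(P))
B=np.vstack(bd)[:,:2];print("board all",rect(B)); 
b=cv2.boxPoints(cv2.minAreaRect((B*1000).astype(np.float32)));print(b)
print("cap all",rect(np.vstack(cap)[:,:2]))
o=[]
for n,s in (("scene",(170,160,200,150)),("side",(230,110,150,160))):
    z=np.load(n+"0.npz")["p"];x,y,w,h=s;o.append(cv2.resize(z[y:y+h,x:x+w],(400,400*h//w),interpolation=2)[:300])
cv2.imwrite("pics/crop.png",cv2.cvtColor(np.hstack([q if q.shape[0]==300 else q for q in o]),cv2.COLOR_RGB2BGR))
E
```

```text
scene board 3308 [589.8, -15.8, 276.6, 294.0, 26.7] 0.012302021916526079
scene cap [285.196 198.   ] 500 [612.9, 51.3, 105.9, 81.2, 1.0] 0.18604577752563392
scene red 94 [489.5, -227.6, 72.7, 15.4, 37.7] [0.07461161 0.0814057 ]
0.05 [616.6, -60.3, 197.4, 242.3, 26.7] 493
0.08 [627.2, -59.2, 276.4, 91.2, 73.9] 276
0.11 [635.9, 31.8, 94.2, 48.8, 65.0] 154
0.14 [646.4, 49.4, 27.5, 71.0, 0.6] 126
side board 1884 [512.9, -4.8, 186.7, 248.5, 13.6] 0.010957747638708961
side cap [296.57142857 144.81168831] 308 [611.6, 41.9, 107.3, 100.8, 81.5] 0.18475326500160494
side red 74 [492.8, -220.3, 53.6, 18.6, 36.9] [0.07455013 0.08053463]
0.05 [657.3, -70.0, 240.0, 203.9, 84.9] 489
0.08 [602.3, -66.0, 242.4, 87.3, 85.5] 220
0.11 [604.1, 17.6, 52.1, 92.5, 72.1] 156
0.14 [603.5, 17.5, 52.8, 95.0, 70.2] 141
board all [587.3, -15.4, 281.9, 295.4, 25.8]
[[ 396.0564     56.162716]
 [ 524.8324   -209.73999 ]
 [ 778.52246   -86.87854 ]
 [ 649.74646   179.02417 ]]
cap all [613.5, 40.7, 105.9, 103.4, 39.9]
```

View pics/crop.png

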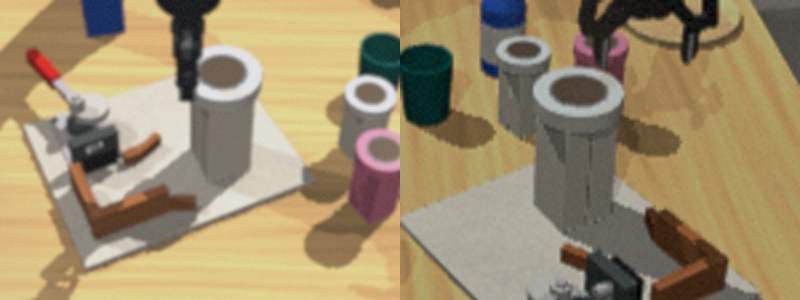

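The crop confirms the large cream mould. It has a white cap and stands on the board with the guides to the image left. Next I refine the board's frame.

Run:
```python
from h import *
th=np.deg2rad(-63.3)
A=[]
for n in ("scene","side"):
    z=np.load(n+"0.npz");X=cloud(z["p"],z["d"],calibration(n));d=z["d"]
    if n=="side": X[...,2]+=.0013
    m=((d>0)&(X[...,2]>.0065)&(X[...,2]<.09)&(X[...,0]>.4)&(X[...,0]<.85)&(abs(X[...,1])<.3)).astype(np.uint8)
    m2=((d>0)&(abs(X[...,2]-.012)<.0055)&(X[...,0]>.4)&(X[...,0]<.85)&(abs(X[...,1])<.3)).astype(np.uint8)
    m2=cv2.morphologyEx(m2,cv2.MORPH_OPEN,np.ones((3,3)))
    k,l,s,_=cv2.connectedComponentsWithStats(m2)
    P=np.vstack([X[l==i] for i in range(1,k) if s[i,4]>40])[:,:2]
    print(n,rect(P))
    for a in (-61,-62,-63,-64,-65):
        t=np.deg2rad(a);e=np.array([np.cos(t),np.sin(t)]);f=np.array([-e[1],e[0]])
        print(a,np.round(np.percentile(P@e,[.0,.3,1,99,99.7,100])*1000,1),np.round(np.percentile(P@f,[0,.3,1,99,99.7,100])*1000,1))
    # guides brown
    p=z["p"].astype(int)
    br=(d>0)&(p[...,0]-p[...,2]>40)&(X[...,2]>.02)&(X[...,2]<.08)&(X[...,0]>.45)&(X[...,0]<.85)&(X[...,1]<.1)&(X[...,1]>-.28)&(p[...,1]<130)&(p[...,1]>45)
    Q=X[br];t=th;e=np.array([np.cos(t),np.sin(t)]);f=np.array([-e[1],e[0]])
    T=Q[abs(Q[:,2]-.060)<.005][:,:2];print("guides z60",len(T),rect(T),"along",np.percentile(T@e,[2,98])*1000,"across",np.percentile(T@f,[2,98])*1000)
    T=Q[abs(Q[:,2]-.034)<.004][:,:2];print("guides z34",len(T))
    cv2.imwrite(f"pics/m_{n}.png",m2*255)
```

```text
scene [600.6, -38.4, 279.9, 345.5, 26.6]
-61 [152.6 155.8 159.1 497.4 500.1 502.5] [361.7 367.7 373.1 646.9 648.7 651.9]
-62 [143.7 146.3 149.3 487.6 489.6 491.4] [370.  374.5 379.  650.6 652.4 655.3]
-63 [134.5 136.3 139.1 478.3 479.4 480.1] [377.9 381.5 385.  654.8 656.  658.5]
-64 [124.3 126.2 129.1 468.9 470.1 471.5] [382.8 387.1 390.7 660.1 661.1 663.5]
-65 [113.1 116.2 119.1 459.8 462.  464.1] [387.5 392.3 396.2 666.5 667.9 670.7]
guides z60 367 [592.6, -143.0, 320.3, 107.2, 25.1] along [348.87426594 449.9236812 ] across [340.88773218 623.32194479]
guides z34 200
side [596.9, -40.8, 278.3, 350.3, 26.6]
-61 [145.9 150.3 155.  498.5 501.1 505. ] [356.3 360.4 363.3 632.9 639.8 642.8]
-62 [138.8 142.4 147.2 488.8 490.8 494.2] [364.8 368.3 370.6 638.4 644.3 647.4]
-63 [131.7 134.9 138.2 479.6 481.2 483.3] [373.2 375.7 377.1 644.6 649.8 651.9]
-64 [123.6 127.1 130.4 471.  472.  474.3] [378.5 381.1 382.5 650.5 655.  659.2]
-65 [113.9 118.  121.8 462.4 464.3 466.6] [381.3 384.6 386.9 657.1 661.3 666.8]
guides z60 224 [610.3, -178.9, 340.2, 108.7, 40.9] along [347.179822   451.02910817] across [293.16841575 619.0420825 ]
guides z34 33
```

Run:
```python
from h import *
import station
print([k for k in dir(station) if not k.startswith('_')], getattr(station,'finger_overhang',None))
O=np.array([.6849,-.1055]);a=np.deg2rad(-63.4);e=np.array([np.cos(a),np.sin(a)]);f=np.array([-e[1],e[0]])
M=[]
for n in ("scene","side"):
    z=np.load(n+"0.npz");X=cloud(z["p"],z["d"],calibration(n));p=z["p"];ok=z["d"]>0
    h=cv2.cvtColor(p,cv2.COLOR_RGB2HSV).astype(int);Z=X[...,2]
    R=(X[...,0]>.2)&(X[...,0]<1)&(abs(X[...,1])<.6)&ok&(Z>.02)&(Z<.25)
    for nm,m in (("blue",(abs(h[...,0]-115)<12)&(h[...,1]>140)),("teal",(abs(h[...,0]-87)<12)&(h[...,1]>100)),("pink",((h[...,0]>160))&(h[...,1]>50)&(h[...,1]<150))):
        k,l,s,cc=cv2.connectedComponentsWithStats((m&R).astype(np.uint8))
        for i in range(1,k):
            if s[i,4]>80:P=X[l==i];zt=np.percentile(P[:,2],98);print(n,nm,cc[i].round(),"top",zt.round(3),rect(P[P[:,2]>zt-.012][:,:2]),rect(P[:,:2]))
    D=X[...,:2]-np.array([.6135,.041])
    m=ok&(Z>.03)&(Z<.15)&(np.hypot(D[...,0],D[...,1])<.056)
    P=X[m];M.append(P)
    print(n,"mould block",len(P),rect(P[:,:2]))
P=np.vstack(M)[:,:2];b=np.c_[(P-O)@e,(P-O)@f]*1000
print("block in board frame",rect(b/1000))
for nn,Q in zip("ab",M):
    b=np.c_[(Q[:,:2]-O)@e,(Q[:,:2]-O)@f]*1000
    H,_,_=np.histogram2d(b[:,0],b[:,1],bins=[np.arange(-222,-100,6),np.arange(-54,60,6)]);print(H.astype(int))
```

```text
['PlanningError', 'calibration', 'finger_overhang', 'get_obs', 'hand_in', 'read_camera'] 0.025
scene blue [219. 150.] top 0.176 [307.3, -157.0, 97.5, 92.1, 7.3] [307.5, -157.0, 97.9, 92.1, 7.3]
scene blue [407. 211.] top 0.152 [586.7, 388.1, 17.3, 7.9, 54.9] [592.5, 387.4, 53.8, 31.5, 69.3]
scene teal [361. 188.] top 0.091 [459.7, 287.1, 62.1, 75.1, 74.8] [458.6, 287.3, 63.4, 76.5, 77.6]
scene teal [ 95. 220.] top 0.06 [585.5, -497.1, 175.8, 99.5, 27.7] [585.5, -497.1, 175.8, 99.5, 27.7]
scene pink [358. 247.] top 0.123 [685.5, 249.4, 70.5, 69.2, 11.7] [656.3, 246.4, 130.0, 70.1, 5.9]
scene mould block 869 [636.1, 31.8, 94.6, 50.4, 65.8]
side blue [268. 111.] top 0.15 [572.3, 381.5, 16.8, 18.2, 81.8] [571.9, 374.9, 35.7, 54.9, 85.0]
side blue [197. 204.] top 0.176 [299.9, -159.9, 96.9, 108.9, 0.8] [299.6, -160.1, 109.2, 96.9, 88.9]
side teal [239. 139.] top 0.09 [453.6, 287.2, 81.8, 66.7, 84.2] [453.6, 287.2, 81.8, 66.7, 84.2]
side teal [317. 316.] top 0.058 [572.6, -488.7, 176.6, 138.1, 15.4] [572.6, -488.7, 176.6, 138.1, 15.4]
side pink [311. 131.] top 0.121 [702.0, 238.9, 65.5, 20
[... 1731 characters left out ...]
 0  0  0  0  0]
 [ 0  0 18 10  0  0  0  0  0  0  0  0  0  0  0  0  0  0]
 [ 0  0 21 16  0  0  0  0  0  0  0  0  0  0  0  0  0  0]
 [ 0  0 21  6  0  0  0  0  0  0  0  0  0  0  0  0  0  0]
 [ 0  0 28  6  0  0  0  0  0  0  0  0  0  0  0  0  0  0]
 [ 0  0 28  3  0  0  0  0  0  0  0  0  0  0  0  0  0  0]
 [ 0  0 33  2  1  0  0  0  0  0  0  0  0  0  0  0  0  0]
 [ 0  0 39 34 30 27 17 16 23 19 10 11  6  3  2  0  0  0]
 [ 0  0  9 17 18 26 25 26 23 35 28 38 34 41 16  0  0  0]
 [ 0  0  0  0  0  1  1  0  1  3  2  2  3  6  0  0  0  0]
 [ 0  0  0  0  0  0  0  0  0  0  0  0  0  0  0  0  0  0]
 [ 0  0  0  0  0  0  0  0  0  0  0  0  0  0  0  0  0  0]
 [ 0  0  0  0  0  0  0  0  0  0  0  0  0  0  0  0  0  0]]
```

Run:
```python
from h import *
O=np.array([.6849,-.1055]);a=np.deg2rad(-63.4);e=np.array([np.cos(a),np.sin(a)]);f=np.array([-e[1],e[0]])
A=[]
for n in ("scene","side"):
    z=np.load(n+"0.npz");X=cloud(z["p"],z["d"],calibration(n));ok=z["d"]>0
    m=ok&(X[...,2]>.03)&(X[...,2]<.14)&(X[...,0]>.45)&(X[...,0]<.75)&(X[...,1]>.11)&(X[...,1]<.34)
    P=X[m];A.append(P)
P=np.vstack(A)
for zz in (.115,.1,.07,.04):
    Q=P[abs(P[:,2]-zz)<.012]; 
    g,_,_=np.histogram2d(Q[:,0],Q[:,1],bins=[np.arange(.45,.76,.02),np.arange(.1,.36,.02)]);print(zz);print(g.astype(int))
# gripper-body pose for tip at board x=-215: axis sample points
for L in (30,40):
    t=np.deg2rad(L);zt=np.r_[np.sin(t)*e,-np.cos(t)];xt=np.r_[-np.cos(t)*e,-np.sin(t)]
    tip=np.r_[O-.212*e,.030]
    print(L,"tip",tip.round(3),"TCP",(tip-.025*zt).round(3))
    for s in (.073,.15,.25):
        c=tip-s*zt;print(s,c.round(3),"lowside",(c+.042*xt).round(3))
    print("cam",(tip-.142*zt+.07*xt).round(3))
```

```text
0.115
[[ 0  0  0  0  0  0  0  0  0  0  0  0]
 [ 0  0  0  0  0  0  0  0  0  0  0  0]
 [ 0  0  0  0  0  0  0  0  0  0  0  0]
 [ 0  0  0  0  0  0  0  0  0  0  0  0]
 [ 0  0  0  0  0  0  9 13  1  0  0  0]
 [ 0  0  0  0  0 18 64 52 32  0  0  0]
 [ 0  0  0  0  0 52 54 57 51  3  0  0]
 [ 0  0  0  0  0 36 74 53 54  0  0  0]
 [ 0  0  0  0  0  0 29 41  8  0  0  0]
 [ 0  0  0  0  0  0  5 10  1  0  0  0]
 [ 0  0  0  0  0 11 58 57 38  1  0  0]
 [ 0  0  0  0  0 22 49 46 48 13  0  0]
 [ 0  0  0  0  0 29 79 65 61  5  0  0]
 [ 0  0  0  0  0  0 39 56 26  0  0  0]
 [ 0  0  0  0  0  0  0  0  0  0  0  0]]
0.1
[[ 0  0  0  0  0  0  0  8  0  0  4  5]
 [ 0  0  0  0  0  0  0  5  7  1 15  0]
 [ 0  0  0  0  0  0  0  0  4  7  3  0]
 [ 0  0  0  0  0  0  0  0  0  0  0  0]
 [ 0  0  0  0  0  0  5  3  0  0  0  0]
 [ 0  0  0  0  0 15 12  1  0  0  0  0]
 [ 0  0  0  0  0 32  1  0  0  1  0  0]
 [ 0  0  0  0  0 16 24  6  6  0  0  0]
 [ 0  0  0  0  0  0 18 19  4  0  0  0]
 [ 0  0  0  0  0  0  2  3  0  0  0  0]
 [ 0  0  0  0  0  4 15  4  1  0  0  0]
 [ 0  0  0  0  0  7  4  0  0  0  0  0]
 [ 0  0  0  0  0 10 21  4  4  1  0  
[... 1033 characters left out ...]
  0  0  0  0  0  0  0  0  0  0  0]
 [ 0  0  0  0  0  0  0  0  0  0  0  0]
 [ 0  0  0  0  0  6 20  0  0  0  0  0]
 [ 0  0  0  0  0  0 32  9 28  3  0  0]
 [ 0  0  0  0  0  0  0 30  0  0  0  0]
 [ 0  0  0  0  0  0  0  0  0  0  0  0]]
30 tip [0.59  0.084 0.03 ] TCP [0.584 0.095 0.052]
0.073 [0.574 0.117 0.093] lowside [0.557 0.149 0.072]
0.15 [0.556 0.151 0.16 ] lowside [0.54  0.184 0.139]
0.25 [0.534 0.196 0.247] lowside [0.518 0.228 0.226]
cam [0.531 0.202 0.118]
40 tip [0.59  0.084 0.03 ] TCP [0.583 0.098 0.049]
0.073 [0.569 0.126 0.086] lowside [0.555 0.155 0.059]
0.15 [0.547 0.17  0.145] lowside [0.532 0.199 0.118]
0.25 [0.518 0.228 0.222] lowside [0.504 0.257 0.195]
cam [0.525 0.214 0.094]
```

Request:
drive_tool(increments=[{"dz":-0.04,"claw":0.03},{"dz":-0.04},{"wz":-8.9},{"wz":-8.9},{"wz":-8.8},{"wy":-10},{"wy":-10},{"wy":-10},{}])

```text
schema error: expected keys claw, dx, dy, dz, wx, wy, wz
```

```bash
cat >> h.py <<'E'
O=np.array([.6849,-.1055]);a_=np.deg2rad(-63.4);e=np.array([np.cos(a_),np.sin(a_)]);f=np.array([-e[1],e[0]])
def bw(x,y,z): return np.r_[O+x*e+y*f,z]          # board -> world (m)
def wb(p): d=np.array(p[:2])-O;return np.r_[d@e,d@f,p[2]]
def pose():
    o=get_obs();q=o["tool_rot"];return o,np.array(o["eef_pos"]),Ro.from_quat([q[1],q[2],q[3],q[0]])
def Rt(lean,yaw=0):
    t=np.deg2rad(lean);c=np.deg2rad(yaw);e2=np.cos(c)*e+np.sin(c)*f;f2=np.cos(c)*f-np.sin(c)*e
    z=np.r_[np.sin(t)*e2,-np.cos(t)];y=np.r_[f2,0];return Ro.from_matrix(np.c_[np.cross(y,z),y,z])
def go(tip,lean,yaw=0):
    o,p,R=pose();T=Rt(lean,yaw);tcp=np.array(tip)-.025*T.as_matrix()[:,2]
    print("turn deg",(R.inv()*T).as_rotvec(True).round(1),"shift after turn mm",(T.inv().apply(tcp-p)*1000).round(1),"shift before turn",(R.inv().apply(tcp-p)*1000).round(1))
def st():
    o,p,R=pose();t=p+.025*R.as_matrix()[:,2];print("t",round(o["t"],2),"tcp",p.round(4),"tip board mm",(wb(t)*1000).round(1),"F",o["contact_force"].round(1),"w",round(o["gripper_width"],2),"q",o["q"].round(2),"g",o["grasp_force"])
E
python3 - <<'E'
from h import *
st()
T=Rt(30).as_matrix()[:,2];tip=bw(-.216,-.007,.032);go(tip-.16*T,30);go(tip,30)
E
```

```text
t 0.1 tcp [0.6745 0.     0.2554] tip board mm [-99.   37.9 230.4] F [ 0.3 -0.7 -0. ] w 1.0 q [-0.11  0.48  0.02  1.56 -0.01  1.11 -0.08] g 0.0
turn deg [ -7.1 -29.5 -26. ] shift after turn mm [213.  -44.9 -50. ] shift before turn [ 167.2 -133.9   63.4]
turn deg [ -7.1 -29.5 -26. ] shift after turn mm [213.  -44.9 110. ] shift before turn [ 95.7 -97.8 201.9]
```

All keys are needed in each row.

Request:
drive_tool(increments=[{"claw":0.03,"dx":0,"dy":0,"dz":-0.04,"wx":0,"wy":0,"wz":0},{"claw":0.03,"dx":0,"dy":0,"dz":-0.04,"wx":0,"wy":0,"wz":0},{"claw":0.03,"dx":0,"dy":0,"dz":0,"wx":0,"wy":0,"wz":-8.9},{"claw":0.03,"dx":0,"dy":0,"dz":0,"wx":0,"wy":0,"wz":-8.9},{"claw":0.03,"dx":0,"dy":0,"dz":0,"wx":0,"wy":0,"wz":-8.8},{"claw":0.03,"dx":0,"dy":0,"dz":0,"wx":0,"wy":-10,"wz":0},{"claw":0.03,"dx":0,"dy":0,"dz":0,"wx":0,"wy":-10,"wz":0},{"claw":0.03,"dx":0,"dy":0,"dz":0,"wx":0,"wy":-10,"wz":0},{"claw":0.03,"dx":0,"dy":0,"dz":0,"wx":0,"wy":0,"wz":0}])

```text
t: 1.23
eef_pos: [0.6736, 0.0045, 0.3343]
tool_rot: [0.219, 0.504, 0.824, -0.136]
contact_force: [0.1, 0.5, 0.0]
gripper_width: 0.352
grasp_force: 0.0
```

Run:
```python
from h import *
st()
T=Rt(30).as_matrix()[:,2];tip=bw(-.216,-.007,.032);go(tip-.16*T,30);go(tip,30)
```

```text
t 1.23 tcp [0.6736 0.0045 0.3343] tip board mm [-91.   39.2 312.6] F [0.1 0.5 0. ] w 0.35 q [-0.36  0.36  0.05  1.65  0.56  1.12 -0.09] g 0.0
turn deg [ 0.  -0.2  0.5] shift after turn mm [248.6 -46.2  20.5] shift before turn [248.9 -44.2  21.2]
turn deg [ 0.  -0.2  0.5] shift after turn mm [248.6 -46.2 180.5] shift before turn [248.4 -44.3 181.2]
```

Request:
drive_tool(increments=[{"claw":0.03,"dx":0.05,"dy":-0.01,"dz":0,"wx":0,"wy":0,"wz":0.5},{"claw":0.03,"dx":0.05,"dy":-0.01,"dz":0,"wx":0,"wy":0,"wz":0},{"claw":0.03,"dx":0.05,"dy":-0.01,"dz":0,"wx":0,"wy":0,"wz":0},{"claw":0.03,"dx":0.05,"dy":-0.01,"dz":0,"wx":0,"wy":0,"wz":0},{"claw":0.03,"dx":0.0485,"dy":-0.006,"dz":0.02,"wx":0,"wy":0,"wz":0},{"claw":0.03,"dx":0,"dy":0,"dz":0.03,"wx":0,"wy":0,"wz":0},{"claw":0.03,"dx":0,"dy":0,"dz":0.03,"wx":0,"wy":0,"wz":0},{"claw":0.03,"dx":0,"dy":0,"dz":0,"wx":0,"wy":0,"wz":0}])

```text
t: 2.22
eef_pos: [0.5569, 0.1337, 0.1414]
tool_rot: [0.219, 0.513, 0.818, -0.137]
contact_force: [0.4, 0.2, 0.3]
gripper_width: 0.35
grasp_force: 0.0
```

Run:
```python
from h import *
st();go(bw(-.216,-.007,.032),30)
a,_=read_camera("scene");b,_=read_camera("side");c,_=read_camera("wrist")
o=np.hstack([cv2.resize(a[110:290,190:400],(400,300)),cv2.resize(b[60:240,190:400],(400,300))])
o=np.vstack([o,np.hstack([cv2.resize(c,(400,300)),np.zeros((300,400,3),np.uint8)])])
cv2.imwrite("pics/pre.png",cv2.cvtColor(o,cv2.COLOR_RGB2BGR))
```

```text
t 2.23 tcp [0.5569 0.1337 0.1414] tip board mm [-258.7   -7.5  119.8] F [0.4 0.2 0.3] w 0.35 q [-0.61  0.49 -0.01  1.96  0.68  0.91 -0.65] g 0.0
turn deg [-0.4 -0.  -0.7] shift after turn mm [ 6.9  0.4 97.3] shift before turn [ 6.9  1.  97.3]
```

View pics/pre.png

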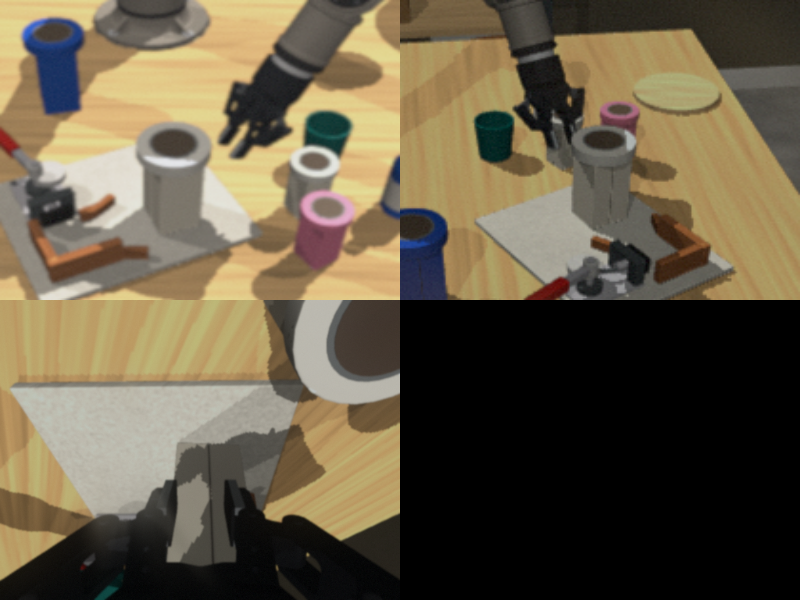

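The leaned tool sits behind the mould, and the wrist view shows the block between the fingers (210,500). The small cream mould is at the upper right (350,340), clear of the gripper. Descending.

Request:
drive_tool(increments=[{"claw":0.03,"dx":0.007,"dy":0,"dz":0.03,"wx":0,"wy":0,"wz":-0.7},{"claw":0.03,"dx":0,"dy":0,"dz":0.03,"wx":0,"wy":0,"wz":0},{"claw":0.03,"dx":0,"dy":0,"dz":0.02,"wx":0,"wy":0,"wz":0},{"claw":0.03,"dx":0,"dy":0,"dz":0.01,"wx":0,"wy":0,"wz":0},{"claw":0.03,"dx":0,"dy":0,"dz":0.007,"wx":0,"wy":0,"wz":0},{"claw":0.03,"dx":0,"dy":0,"dz":0,"wx":0,"wy":0,"wz":0}])

```text
t: 3.12
eef_pos: [0.5761, 0.0993, 0.0553]
tool_rot: [0.22, 0.506, 0.823, -0.136]
contact_force: [0.6, -0.7, 0.1]
gripper_width: 0.347
grasp_force: 0.0
```

Run:
```python
from h import *
st();go(bw(-.205,-.005,.032),30)
a,_=read_camera("scene");b,_=read_camera("side");c,_=read_camera("wrist")
o=np.hstack([cv2.resize(a[150:270,220:380],(400,300)),cv2.resize(b[90:210,220:380],(400,300))])
o=np.vstack([o,np.hstack([cv2.resize(c,(400,300)),np.zeros((300,400,3),np.uint8)])])
cv2.imwrite("pics/low.png",cv2.cvtColor(o,cv2.COLOR_RGB2BGR))
```

```text
t 3.12 tcp [0.5761 0.0993 0.0553] tip board mm [-219.4   -5.6   33.6] F [ 0.6 -0.7  0.1] w 0.35 q [-0.57  0.63  0.04  1.99  0.79  0.74 -0.73] g 0.0
turn deg [ 0.  -0.   0.2] shift after turn mm [-11.7   0.6   8.6] shift before turn [-11.7   0.6   8.6]
```

View pics/low.png

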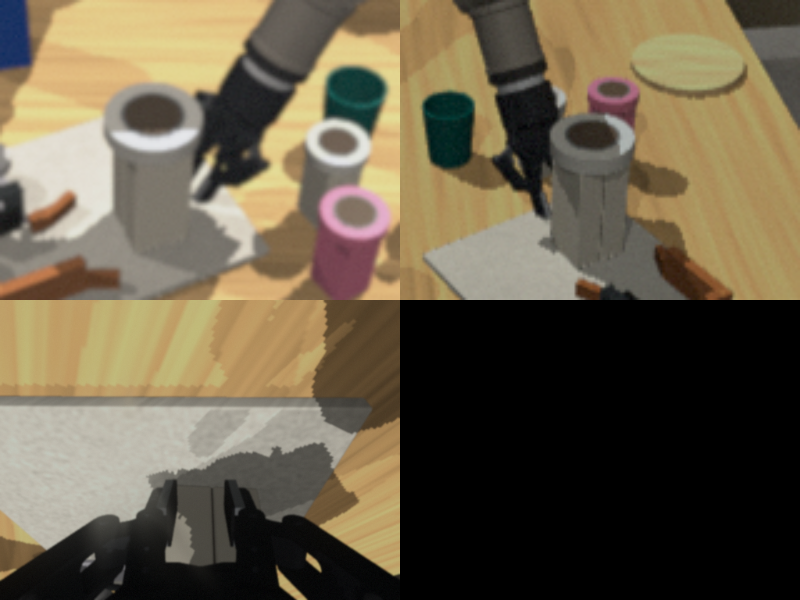

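The tool is clear of everything and about 10 mm behind the block near its foot. I'll add some lean and then begin pushing gently.

Request:
drive_tool(increments=[{"claw":0.03,"dx":0.0015,"dy":0.003,"dz":0.0026,"wx":0,"wy":0,"wz":0},{"claw":0.03,"dx":-0.0017,"dy":0,"dz":0.001,"wx":0,"wy":-2.5,"wz":0},{"claw":0.03,"dx":-0.0017,"dy":0,"dz":0.0011,"wx":0,"wy":-2.5,"wz":0},{"claw":0.03,"dx":-0.0033,"dy":0,"dz":0.0023,"wx":0,"wy":0,"wz":0},{"claw":0.03,"dx":-0.0033,"dy":0,"dz":0.0023,"wx":0,"wy":0,"wz":0},{"claw":0.03,"dx":-0.0033,"dy":0,"dz":0.0023,"wx":0,"wy":0,"wz":0},{"claw":0.03,"dx":-0.0033,"dy":0,"dz":0.0023,"wx":0,"wy":0,"wz":0},{"claw":0.03,"dx":-0.0033,"dy":0,"dz":0.0023,"wx":0,"wy":0,"wz":0},{"claw":0.03,"dx":-0.0033,"dy":0,"dz":0.0023,"wx":0,"wy":0,"wz":0},{"claw":0.03,"dx":-0.0033,"dy":0,"dz":0.0023,"wx":0,"wy":0,"wz":0},{"claw":0.03,"dx":-0.0033,"dy":0,"dz":0.0023,"wx":0,"wy":0,"wz":0},{"claw":0.03,"dx":-0.0033,"dy":0,"dz":0.0023,"wx":0,"wy":0,"wz":0}])

```text
t: 4.78
eef_pos: [0.5969, 0.0647, 0.0521]
tool_rot: [0.256, 0.5, 0.812, -0.158]
contact_force: [-1.4, 3.2, 0.5]
gripper_width: 0.351
grasp_force: 2.0
```

```bash
cat >> h.py <<'E'
def mould(n):
    p,d=read_camera(n);X=cloud(p,d,calibration(n));q=p.astype(int);sat=q.max(-1)-q.min(-1)
    B=np.stack([(X[...,:2]-O)@e,(X[...,:2]-O)@f],-1)
    near=(d>0)&(B[...,0]>-260)&(B[...,0]>-.26)&(B[...,0]<.09)&(abs(B[...,1])<.07)
    m=near&(X[...,2]>.175)&(X[...,2]<.2)&(sat<60)
    P=X[m];print(n,"cap n",len(P),"z",np.percentile(P[:,2],[5,50,95]).round(4),"rect board",rect(B[m]))
    m=near&(X[...,2]>.03+.035)&(X[...,2]<.155)&(sat<45)&(q.min(-1)>50)
    b=B[m];m2=np.abs(b-np.median(B[near&(X[...,2]>.175)],0)).max(1)<.05
    print("  block",rect(b[m2]),m2.sum())
    return p
E
python3 - <<'E'
from h import *
st();go(bw(-.180,-.002,.032),35);mould("scene");mould("side")
E
```

```text
t 4.78 tcp [0.5969 0.0647 0.0521] tip board mm [-177.2   -2.5   31.6] F [-1.4  3.2  0.5] w 0.35 q [-0.59  0.67  0.11  1.98  0.88  0.73 -0.78] g 2.0115863252431154
turn deg [ 0.  -0.   0.2] shift after turn mm [ 2.1  0.5 -1.9] shift before turn [ 2.1  0.5 -1.9]
scene cap n 1199 z [0.1783 0.1864 0.1913] rect board [-171.9, 5.3, 174.8, 103.2, 1.9]
  block [-148.5, 6.1, 74.4, 92.5, 88.8] 651
side cap n 768 z [0.1775 0.1851 0.1915] rect board [-169.8, 2.6, 104.5, 179.0, 86.2]
  block [-146.2, -5.0, 101.9, 77.9, 8.0] 680
```

Request:
drive_tool(increments=[{"claw":0.03,"dx":-0.0041,"dy":0,"dz":0.0029,"wx":0,"wy":0,"wz":0},{"claw":0.03,"dx":-0.0041,"dy":0,"dz":0.0029,"wx":0,"wy":0,"wz":0},{"claw":0.03,"dx":-0.0041,"dy":0,"dz":0.0029,"wx":0,"wy":0,"wz":0},{"claw":0.03,"dx":-0.0041,"dy":0,"dz":0.0029,"wx":0,"wy":0,"wz":0},{"claw":0.03,"dx":-0.0041,"dy":0,"dz":0.0029,"wx":0,"wy":0,"wz":0},{"claw":0.03,"dx":-0.0041,"dy":0,"dz":0.0029,"wx":0,"wy":0,"wz":0},{"claw":0.03,"dx":-0.0041,"dy":0,"dz":0.0029,"wx":0,"wy":0,"wz":0},{"claw":0.03,"dx":-0.0041,"dy":0,"dz":0.0029,"wx":0,"wy":0,"wz":0}])

```text
t: 5.88
eef_pos: [0.615, 0.0294, 0.0521]
tool_rot: [0.256, 0.499, 0.813, -0.158]
contact_force: [-2.7, 5.1, 2.0]
gripper_width: 0.352
grasp_force: 3.1
```

Run:
```python
from h import *
st();go(bw(-.1372,-.002,.032),35);a=mould("scene");b=mould("side")
o=np.hstack([cv2.resize(a[150:285,180:360],(400,300)),cv2.resize(b[110:245,230:410],(400,300))])
cv2.imwrite("pics/mid.png",cv2.cvtColor(o,cv2.COLOR_RGB2BGR))
```

```text
t 5.88 tcp [0.615  0.0294 0.0521] tip board mm [-137.6   -2.1   31.6] F [-2.7  5.1  2. ] w 0.35 q [-0.54  0.67  0.13  1.98  0.91  0.7  -0.74] g 3.0535504315048456
turn deg [ 0.1 -0.   0.2] shift after turn mm [-0.5  0.1 -0.1] shift before turn [-0.5  0.1 -0.1]
scene cap n 1328 z [0.1778 0.1863 0.1931] rect board [-150.1, -0.9, 209.9, 104.4, 6.9]
  block [-141.6, 12.7, 77.6, 100.2, 81.5] 394
side cap n 862 z [0.1773 0.185  0.1938] rect board [-150.4, 2.8, 103.5, 215.6, 88.0]
  block [-188.6, -33.2, 69.9, 74.5, 52.1] 39
```

View pics/mid.png

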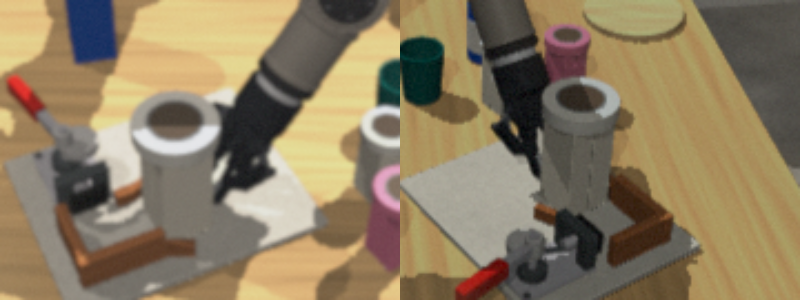

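```bash
cat >> h.py <<'E'
def cap(n,tipx):
    p,d=read_camera(n);X=cloud(p,d,calibration(n))
    B=np.stack([(X[...,:2]-O)@e,(X[...,:2]-O)@f],-1)
    nr=(d>0)&(B[...,0]>tipx-.06)&(B[...,0]<.1)&(abs(B[...,1])<.08)
    m=nr&(abs(X[...,2]-.186)<.006);(cx,cy),r=cv2.minEnclosingCircle((B[m]*1000).astype(np.float32))
    s=nr&(X[...,2]>.07)&(X[...,2]<.152)&(B[...,0]>tipx+.0);b=B[s]
    print(n,"cap",np.round((cx,cy,r),1),rect(B[m]),"z",X[m][:,2].mean().round(4),"block",len(b),rect(b))
    for lo,hi in((cx-28,cx-8),(cx+8,cx+28)):
        k=b[(b[:,0]*1000>lo)&(b[:,0]*1000<hi)]
        if len(k)>10: print("   y at",lo,hi,np.percentile(k[:,1],[5,50,95]).round(4)*1000)
    return p
E
python3 - <<'E'
from h import *
cap("scene",-.1376);cap("side",-.1376)
E
```

```text
scene cap [-121.2    5.    77.2] [-113.6, -5.4, 146.9, 102.3, 33.5] z 0.1863 block 649 [-48.2, -16.7, 57.2, 193.6, 43.7]
   y at -113.17446899414062 -93.17446899414062 [38.3 40.2 42. ]
side cap [-119.8    1.3   77.3] [-113.5, 8.3, 102.1, 146.3, 68.0] z 0.1852 block 662 [-43.5, -44.2, 96.1, 149.0, 48.7]
   y at -111.7552261352539 -91.7552261352539 [-36.2 -33.8 -30.6]
```

Request:
drive_tool(increments=[{"claw":0.03,"dx":-0.0041,"dy":0,"dz":0.0029,"wx":0,"wy":0,"wz":0},{"claw":0.03,"dx":-0.0041,"dy":0,"dz":0.0029,"wx":0,"wy":0,"wz":0},{"claw":0.03,"dx":-0.0041,"dy":0,"dz":0.0029,"wx":0,"wy":0,"wz":0},{"claw":0.03,"dx":-0.0041,"dy":0,"dz":0.0029,"wx":0,"wy":0,"wz":0},{"claw":0.03,"dx":-0.0041,"dy":0,"dz":0.0029,"wx":0,"wy":0,"wz":0},{"claw":0.03,"dx":-0.0041,"dy":0,"dz":0.0029,"wx":0,"wy":0,"wz":0},{"claw":0.03,"dx":-0.0041,"dy":0,"dz":0.0029,"wx":0,"wy":0,"wz":0},{"claw":0.03,"dx":-0.0041,"dy":0,"dz":0.0029,"wx":0,"wy":0,"wz":0}])

```text
t: 7.08
eef_pos: [0.6331, -0.0056, 0.052]
tool_rot: [0.256, 0.499, 0.813, -0.157]
contact_force: [-4.8, 7.4, 5.8]
gripper_width: 0.352
grasp_force: 4.0
```

Run:
```python
from h import *
st();go(bw(-.097,-.002,.032),35);cap("scene",-.0976);cap("side",-.0976)
```

```text
t 7.08 tcp [ 0.6331 -0.0056  0.052 ] tip board mm [-98.2  -1.5  31.5] F [-4.8  7.4  5.8] w 0.35 q [-0.48  0.68  0.15  1.96  0.93  0.66 -0.69] g 4.025468369945884
turn deg [ 0.1 -0.1  0.2] shift after turn mm [-1.3 -0.4  0.3] shift before turn [-1.3 -0.4  0.3]
scene cap [-81.9   6.1  75.4] [-73.8, -3.5, 141.8, 104.3, 32.7] z 0.1865 block 649 [-28.3, -15.3, 59.8, 159.9, 28.2]
   y at -109.86351013183594 -89.86351013183594 [39.  40.5 41.9]
   y at -73.86351013183594 -53.86351013183594 [39.  41.  42.9]
side cap [-81.4  -7.1  78.5] [-78.5, 6.0, 102.1, 148.6, 78.4] z 0.1849 block 682 [-15.7, -35.7, 95.8, 119.1, 46.8]
   y at -73.42222595214844 -53.42222595214844 [-35.8 -33.1 -30.6]
```

Request:
drive_tool(increments=[{"claw":0.03,"dx":-0.0042,"dy":-0.0004,"dz":0.0028,"wx":0,"wy":0,"wz":0},{"claw":0.03,"dx":-0.0042,"dy":-0.0004,"dz":0.0028,"wx":0,"wy":0,"wz":0},{"claw":0.03,"dx":-0.0042,"dy":-0.0004,"dz":0.0028,"wx":0,"wy":0,"wz":0},{"claw":0.03,"dx":-0.0042,"dy":-0.0004,"dz":0.0028,"wx":0,"wy":0,"wz":0}])

```text
t: 7.68
eef_pos: [0.6405, -0.0251, 0.0521]
tool_rot: [0.255, 0.499, 0.813, -0.158]
contact_force: [-1.6, 4.8, 0.8]
gripper_width: 0.352
grasp_force: 2.6
```

```bash
cat >> h.py <<'E'
def tilt(n,tipx,yc=.003):
    p,d=read_camera(n);X=cloud(p,d,calibration(n))
    B=np.stack([(X[...,:2]-O)@e-(tipx+.043),(X[...,:2]-O)@f-yc],-1);r=np.hypot(B[...,0],B[...,1])
    m=(d>0)&(abs(X[...,2]-.186)<.012)&(r<.051)&(p.min(-1)>100);b=B[m];A=np.c_[b,np.ones(len(b))]
    s=np.linalg.lstsq(A,X[m][:,2],rcond=None)[0];print(n,len(b),"slope deg x,y",np.rad2deg(s[:2]).round(2),"z0",s[2].round(4))
E
python3 - <<'E'
from h import *
st();tilt("scene",-.078);tilt("side",-.078);cap("scene",-.078)
E
```

```text
t 7.67 tcp [ 0.6405 -0.0251  0.0521] tip board mm [-77.4  -3.6  31.6] F [-1.6  4.8  0.8] w 0.35 q [-0.45  0.68  0.16  1.95  0.94  0.65 -0.67] g 2.5770059879869223
scene 657 slope deg x,y [-1.   -0.85] z0 0.1861
side 294 slope deg x,y [0.05 0.49] z0 0.1848
scene cap [-61.2   2.2  76.9] [-56.8, 11.7, 103.5, 148.5, 69.0] z 0.1863 block 622 [-6.3, -10.1, 58.0, 150.8, 32.0]
   y at -53.1760368347168 -33.1760368347168 [36.4 38.5 40.3]
```

Request:
drive_tool(increments=[{"claw":0.03,"dx":-0.0041,"dy":0,"dz":0.0029,"wx":0,"wy":0,"wz":0},{"claw":0.03,"dx":-0.0041,"dy":0,"dz":0.0029,"wx":0,"wy":0,"wz":0},{"claw":0.03,"dx":-0.0041,"dy":0,"dz":0.0029,"wx":0,"wy":0,"wz":0},{"claw":0.03,"dx":-0.0041,"dy":0,"dz":0.0029,"wx":0,"wy":0,"wz":0},{"claw":0.03,"dx":-0.0041,"dy":0,"dz":0.0029,"wx":0,"wy":0,"wz":0},{"claw":0.03,"dx":-0.0016,"dy":0,"dz":0.0011,"wx":0,"wy":0,"wz":0}])

```text
t: 8.57
eef_pos: [0.6526, -0.0496, 0.052]
tool_rot: [0.255, 0.5, 0.812, -0.158]
contact_force: [-3.0, 6.3, 3.1]
gripper_width: 0.347
grasp_force: 3.2
```

Run:
```python
from h import *
st();tilt("scene",-.05);cap("scene",-.05)
```

```text
t 8.57 tcp [ 0.6526 -0.0496  0.052 ] tip board mm [-50.1  -3.8  31.5] F [-3.   6.3  3.1] w 0.35 q [-0.41  0.69  0.17  1.94  0.94  0.63 -0.63] g 3.2302851509302855
scene 670 slope deg x,y [-1.15 -1.33] z0 0.1861
scene cap [-34.2   3.4  75.8] [-27.5, -5.3, 142.9, 103.9, 28.8] z 0.1864 block 586 [14.9, -1.8, 59.5, 132.1, 32.5]
   y at -26.193321228027344 -6.193321228027344 [36.6 38.4 40.9]
```

Approaching the stop, so I use small steps and watch the force.

Request:
drive_tool(increments=[{"claw":0.03,"dx":-0.0016,"dy":0,"dz":0.0011,"wx":0,"wy":0,"wz":0},{"claw":0.03,"dx":-0.0016,"dy":0,"dz":0.0011,"wx":0,"wy":0,"wz":0},{"claw":0.03,"dx":-0.0008,"dy":0,"dz":0.0006,"wx":0,"wy":0,"wz":0},{"claw":0.03,"dx":-0.0008,"dy":0,"dz":0.0006,"wx":0,"wy":0,"wz":0}])

```text
t: 9.18
eef_pos: [0.6552, -0.0544, 0.052]
tool_rot: [0.255, 0.499, 0.813, -0.158]
contact_force: [-3.1, 6.1, 2.6]
gripper_width: 0.349
grasp_force: 3.5
```

Request:
drive_tool(increments=[{"claw":0.03,"dx":-0.0008,"dy":0,"dz":0.0006,"wx":0,"wy":0,"wz":0},{"claw":0.03,"dx":-0.0008,"dy":0,"dz":0.0006,"wx":0,"wy":0,"wz":0},{"claw":0.03,"dx":-0.0008,"dy":0,"dz":0.0006,"wx":0,"wy":0,"wz":0}])

```text
t: 9.55
eef_pos: [0.6566, -0.0569, 0.052]
tool_rot: [0.255, 0.499, 0.813, -0.158]
contact_force: [-4.4, 6.4, 4.3]
gripper_width: 0.35
grasp_force: 3.8
```

Request:
drive_tool(increments=[{"claw":0.03,"dx":-0.0008,"dy":0,"dz":0.0006,"wx":0,"wy":0,"wz":0},{"claw":0.03,"dx":-0.0008,"dy":0,"dz":0.0006,"wx":0,"wy":0,"wz":0},{"claw":0.03,"dx":-0.0008,"dy":0,"dz":0.0006,"wx":0,"wy":0,"wz":0}])

```text
t: 9.93
eef_pos: [0.6574, -0.0582, 0.0519]
tool_rot: [0.255, 0.499, 0.813, -0.158]
contact_force: [-10.9, 13.4, 12.2]
gripper_width: 0.355
grasp_force: 8.3
```

Run:
```python
from h import *
st();tilt("scene",-.04);cap("scene",-.04)
```

```text
t 9.93 tcp [ 0.6574 -0.0582  0.0519] tip board mm [-40.3  -3.3  31.4] F [-10.9  13.4  12.2] w 0.36 q [-0.4   0.7   0.17  1.93  0.95  0.62 -0.62] g 8.349884636700153
scene 676 slope deg x,y [-0.87 -1.24] z0 0.186
scene cap [-24.3   3.2  75.8] [-18.1, -5.1, 145.9, 103.4, 27.6] z 0.1865 block 582 [23.7, -2.3, 59.7, 131.9, 32.3]
   y at -16.303537368774414 3.696462631225586 [36.8 38.7 40.6]
```

Request:
drive_tool(increments=[{"claw":0.03,"dx":-0.0008,"dy":0,"dz":0.0006,"wx":0,"wy":0,"wz":0},{"claw":0.03,"dx":0,"dy":0,"dz":0,"wx":0,"wy":0,"wz":0},{"claw":0.03,"dx":0.0016,"dy":0,"dz":-0.0011,"wx":0,"wy":0,"wz":0},{"claw":0.03,"dx":0.0041,"dy":0,"dz":-0.0029,"wx":0,"wy":0,"wz":0},{"claw":0.03,"dx":0.0082,"dy":0,"dz":-0.0057,"wx":0,"wy":0,"wz":0},{"claw":0.03,"dx":0.0164,"dy":0,"dz":-0.0115,"wx":0,"wy":0,"wz":0},{"claw":0.03,"dx":0,"dy":0,"dz":-0.04,"wx":0,"wy":0,"wz":0},{"claw":0.03,"dx":0,"dy":0,"dz":-0.06,"wx":0,"wy":0,"wz":0},{"claw":0,"dx":0,"dy":0,"dz":-0.06,"wx":0,"wy":0,"wz":0},{"claw":0,"dx":0,"dy":0,"dz":-0.06,"wx":0,"wy":0,"wz":0},{"claw":0,"dx":0,"dy":0,"dz":0,"wx":0,"wy":0,"wz":0}])

```text
t: 11.4
eef_pos: [0.5859, 0.0898, 0.2357]
tool_rot: [0.257, 0.498, 0.814, -0.154]
contact_force: [0.8, -0.2, -0.4]
gripper_width: 0.0
grasp_force: 0.0
```

Run:
```python
from h import *
st();a=cap("scene",-.05);tilt("scene",-.043,.0);b=cap("side",-.05);tilt("side",-.043,0)
o=np.hstack([cv2.resize(a[150:285,160:340],(400,300)),cv2.resize(b[130:265,230:410],(400,300))])
cv2.imwrite("pics/home.png",cv2.cvtColor(o,cv2.COLOR_RGB2BGR))
```

```text
t 11.4 tcp [0.5859 0.0898 0.2357] tip board mm [-204.6   -0.8  215.2] F [ 0.8 -0.2 -0.4] w 0.0 q [-0.59  0.38  0.03  1.91  0.71  1.04 -0.51] g 0.0
scene cap [ 1.1  3.7 53.8] [-0.7, 4.0, 104.4, 103.8, 41.8] z 0.1865 block 581 [23.3, -0.0, 57.2, 126.8, 31.9]
   y at -26.861781120300293 -6.861781120300293 [36.7 38.5 40.4]
   y at 9.138218879699707 29.138218879699707 [37.1 38.9 40.9]
scene 639 slope deg x,y [-0.33  0.12] z0 0.1864
side cap [ 3.5  2.7 55.7] [2.4, 0.7, 103.2, 105.4, 80.2] z 0.1849 block 699 [0.8, -21.8, 72.7, 116.4, 0.6]
   y at -24.478296041488647 -4.4782960414886475 [-64.6 -34.8 -32.3]
   y at 11.521703958511353 31.521703958511353 [-37.2 -31.5  32.1]
side 355 slope deg x,y [-0.08  0.2 ] z0 0.1848
```

View pics/home.png

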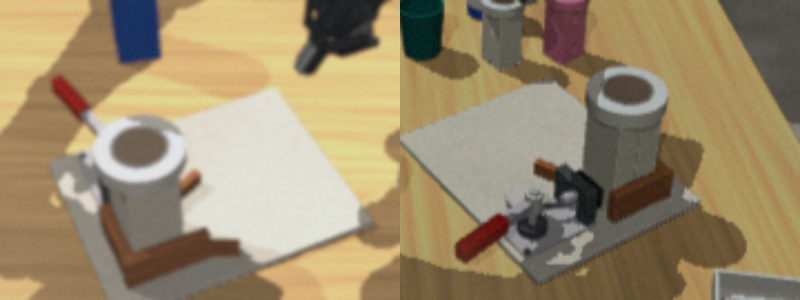

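The mould is home: cap centre at about (1,3) mm in the board frame, tilt about 0, and its side face parallel to the fence. In the picture it stands against the back stop, with the lever still open. Next is the lever.

```bash
cat >> h.py <<'E'
PV=bw(0,-.140,0)[:2]
def lev(l,off=.024,r=.103,z=.058):
    ph=a_-1.36-l;d=np.array([np.cos(ph),np.sin(ph)]);n=np.array([-d[1],d[0]]);return np.r_[PV+r*d+off*n,z]
E
python3 - <<'E'
from h import *
T=Rt(0)
print("to above start:");go(lev(0,.045,z=.25),0)
pts=[lev(0,.045),lev(0,.03)]+[lev(l) for l in np.arange(0,1.86,.1)]
P=np.array(pts);print(P.round(3)[[0,2,10,-1]]);D=T.inv().apply(np.diff(P,axis=0))*1000
for i,x in enumerate(D): print(i,x.round(1))
E
```

```text
to above start:
turn deg [-0.2 35.   0.2] shift after turn mm [-279.3 -226.1  -44.2] shift before turn [-253.1 -226.8  124.7]
[[ 0.507 -0.268  0.058]
 [ 0.494 -0.251  0.058]
 [ 0.455 -0.179  0.058]
 [ 0.494 -0.086  0.058]]
0 [14.7 -3.1  0. ]
1 [ 5.9 -1.3  0. ]
2 [ 9.8 -4.   0. ]
3 [10.1 -3.   0. ]
4 [10.4 -2.   0. ]
5 [10.5 -0.9  0. ]
6 [10.6  0.1  0. ]
7 [10.5  1.2  0. ]
8 [10.3  2.2  0. ]
9 [10.1  3.2  0. ]
10 [9.7 4.2 0. ]
11 [9.2 5.2 0. ]
12 [8.7 6.1 0. ]
13 [8.  6.9 0. ]
14 [7.3 7.7 0. ]
15 [6.5 8.3 0. ]
16 [5.6 9.  0. ]
17 [4.7 9.5 0. ]
18 [3.7 9.9 0. ]
19 [ 2.7 10.2  0. ]
```

Request:
drive_tool(increments=[{"claw":0,"dx":0,"dy":0,"dz":-0.02,"wx":0,"wy":8.8,"wz":0},{"claw":0,"dx":0,"dy":0,"dz":-0.02,"wx":0,"wy":8.7,"wz":0},{"claw":0,"dx":0,"dy":-0.03,"dz":0,"wx":0,"wy":8.8,"wz":0},{"claw":0,"dx":0,"dy":-0.03,"dz":0,"wx":0,"wy":8.7,"wz":0.2},{"claw":0,"dx":-0.02,"dy":-0.045,"dz":0,"wx":0,"wy":0,"wz":0},{"claw":0,"dx":-0.03,"dy":-0.045,"dz":0,"wx":0,"wy":0,"wz":0},{"claw":0,"dx":-0.04,"dy":-0.04,"dz":0,"wx":0,"wy":0,"wz":0},{"claw":0,"dx":-0.05,"dy":-0.03,"dz":0,"wx":0,"wy":0,"wz":0},{"claw":0,"dx":-0.05,"dy":0,"dz":0,"wx":0,"wy":0,"wz":0},{"claw":0,"dx":-0.05,"dy":0,"dz":0,"wx":0,"wy":0,"wz":0},{"claw":0,"dx":-0.03,"dy":0,"dz":0,"wx":0,"wy":0,"wz":0},{"claw":0,"dx":0,"dy":0,"dz":0,"wx":0,"wy":0,"wz":0}])

```text
t: 13.1
eef_pos: [0.4994, -0.2407, 0.2648]
tool_rot: [-0.002, 0.528, 0.849, -0.002]
contact_force: [-1.5, 0.1, 0.7]
gripper_width: -0.0
grasp_force: 0.0
```

Run:
```python
from h import *
st();go(lev(0,.045),0)
```

```text
t 13.1 tcp [ 0.4994 -0.2407  0.2648] tip board mm [  37.8 -226.5  239.8] F [-1.5  0.1  0.7] w -0.0 q [ 0.2   0.27  0.16  1.84 -0.05  1.03  0.84] g 0.0
turn deg [-0.3 -0.1 -0.3] shift after turn mm [-27.8  -4.9 181.8] shift before turn [-28.   -3.9 181.8]
```

Request:
drive_tool(increments=[{"claw":0,"dx":-0.028,"dy":-0.005,"dz":0,"wx":0,"wy":0,"wz":0},{"claw":0,"dx":0,"dy":0,"dz":0.04,"wx":0,"wy":0,"wz":0},{"claw":0,"dx":0,"dy":0,"dz":0.05,"wx":0,"wy":0,"wz":0},{"claw":0,"dx":0,"dy":0,"dz":0.05,"wx":0,"wy":0,"wz":0},{"claw":0,"dx":0,"dy":0,"dz":0.03,"wx":0,"wy":0,"wz":0},{"claw":0,"dx":0,"dy":0,"dz":0.012,"wx":0,"wy":0,"wz":0},{"claw":0,"dx":0,"dy":0,"dz":0,"wx":0,"wy":0,"wz":0}])

```text
t: 13.98
eef_pos: [0.5075, -0.2646, 0.0842]
tool_rot: [-0.001, 0.526, 0.851, -0.001]
contact_force: [-0.0, 0.4, 0.3]
gripper_width: -0.0
grasp_force: 0.0
```

Run:
```python
from h import *
st();go(lev(0),0)
a,_=read_camera("scene");b,_=read_camera("side");c,_=read_camera("wrist")
o=np.hstack([cv2.resize(a[150:285,140:320],(400,300)),cv2.resize(b[150:285,210:390],(400,300))])
o=np.vstack([o,np.hstack([cv2.resize(c,(400,300)),np.zeros((300,400,3),np.uint8)])])
cv2.imwrite("pics/lev.png",cv2.cvtColor(o,cv2.COLOR_RGB2BGR))
```

```text
t 13.97 tcp [ 0.5075 -0.2646  0.0842] tip board mm [  62.8 -229.9   59.2] F [-0.   0.4  0.3] w -0.0 q [ 0.27  0.53  0.13  1.94 -0.11  0.68  0.93] g 0.0
turn deg [-0.2 -0.1 -0. ] shift after turn mm [17.8 -5.8  1.2] shift before turn [17.8 -5.8  1.3]
```

View pics/lev.png

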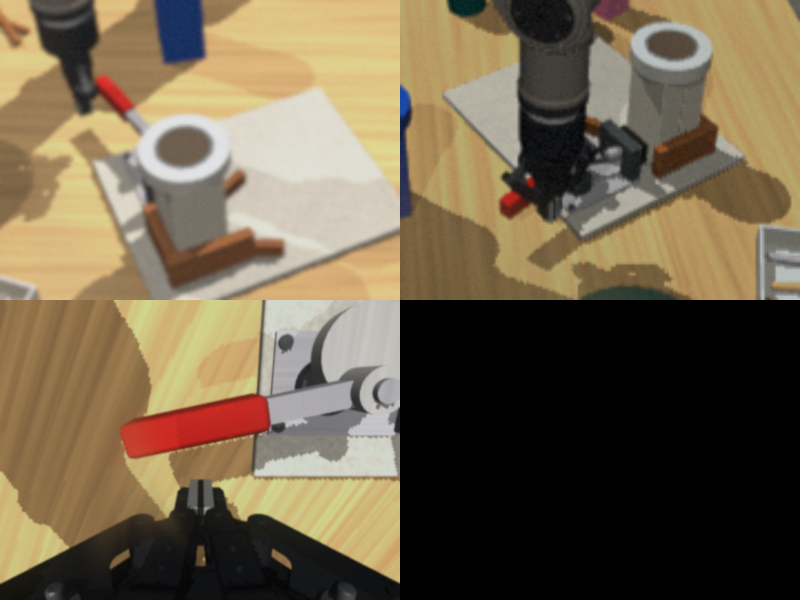

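The closed fingers stand on the outer side of the red handle (200,420), near its middle. Sweeping it now.

Request:
drive_tool(increments=[{"claw":0,"dx":0.009,"dy":-0.003,"dz":0.001,"wx":0,"wy":0,"wz":0},{"claw":0,"dx":0.009,"dy":-0.003,"dz":0,"wx":0,"wy":0,"wz":0},{"claw":0,"dx":0.0098,"dy":-0.004,"dz":0,"wx":0,"wy":0,"wz":0},{"claw":0,"dx":0.0101,"dy":-0.003,"dz":0,"wx":0,"wy":0,"wz":0},{"claw":0,"dx":0.0104,"dy":-0.002,"dz":0,"wx":0,"wy":0,"wz":0},{"claw":0,"dx":0.0105,"dy":-0.001,"dz":0,"wx":0,"wy":0,"wz":0},{"claw":0,"dx":0.0106,"dy":0,"dz":0,"wx":0,"wy":0,"wz":0},{"claw":0,"dx":0.0105,"dy":0.0012,"dz":0,"wx":0,"wy":0,"wz":0},{"claw":0,"dx":0.0103,"dy":0.0022,"dz":0,"wx":0,"wy":0,"wz":0},{"claw":0,"dx":0.0101,"dy":0.0032,"dz":0,"wx":0,"wy":0,"wz":0}])

```text
t: 15.38
eef_pos: [0.4582, -0.1828, 0.0854]
tool_rot: [0.005, 0.527, 0.85, -0.001]
contact_force: [8.0, -11.8, -0.1]
gripper_width: 0.002
grasp_force: 5.7
```

Run:
```python
from h import *
st();go(lev(.8),0)
```

```text
t 15.38 tcp [ 0.4582 -0.1828  0.0854] tip board mm [ -32.1 -237.2   60.4] F [  8.  -11.8  -0.1] w 0.0 q [ 0.14  0.43  0.13  2.13 -0.1   0.58  0.8 ] g 5.720024780603126
turn deg [ 0.2  0.5 -0.2] shift after turn mm [ 4.9 -1.6  2.4] shift before turn [ 5.  -1.7  2.3]
```

Request:
drive_tool(increments=[{"claw":0,"dx":0.0097,"dy":0.0042,"dz":0.001,"wx":0,"wy":0,"wz":0},{"claw":0,"dx":0.0092,"dy":0.0052,"dz":0.001,"wx":0,"wy":0,"wz":0},{"claw":0,"dx":0.0087,"dy":0.0061,"dz":0,"wx":0,"wy":0,"wz":0},{"claw":0,"dx":0.008,"dy":0.0069,"dz":0,"wx":0,"wy":0,"wz":0},{"claw":0,"dx":0.0073,"dy":0.0077,"dz":0,"wx":0,"wy":0,"wz":0},{"claw":0,"dx":0.0065,"dy":0.0083,"dz":0,"wx":0,"wy":0,"wz":0},{"claw":0,"dx":0.0056,"dy":0.009,"dz":0,"wx":0,"wy":0,"wz":0},{"claw":0,"dx":0.0047,"dy":0.0095,"dz":0,"wx":0,"wy":0,"wz":0},{"claw":0,"dx":0.0037,"dy":0.0099,"dz":0,"wx":0,"wy":0,"wz":0}])

```text
t: 16.5
eef_pos: [0.4866, -0.0919, 0.0815]
tool_rot: [-0.001, 0.525, 0.851, -0.001]
contact_force: [0.0, 0.7, -0.1]
gripper_width: 0.003
grasp_force: 0.0
```

```bash
cat >> h.py <<'E'
def red():
  for n in ("scene","side"):
    p,d=read_camera(n);p=p.astype(int);X=cloud(p,d,calibration(n));m=(d>0)&(p[...,0]>110)&(p[...,1]<60)&(p[...,2]<60)&(X[...,2]>.045)&(X[...,2]<.1)
    P=X[m]
    if len(P)<8: print(n,"red none");continue
    c=np.median(P[:,:2],0)-PV;print(n,len(P),"r",np.hypot(*c).round(3),"lever",((a_-1.36-np.arctan2(c[1],c[0]))%(2*np.pi)).round(3),rect(P[:,:2]))
E
python3 - <<'E'
from h import *
st();go(lev(1.8),0);red()
E
```

```text
t 16.5 tcp [ 0.4866 -0.0919  0.0815] tip board mm [-100.9 -171.3   56.5] F [ 0.   0.7 -0.1] w 0.0 q [-0.04  0.44  0.12  2.12 -0.1   0.58  0.62] g 0.0
turn deg [-0.1 -0.   0. ] shift after turn mm [ 2.5  9.2 -1.5] shift before turn [ 2.5  9.2 -1.5]
scene 69 r 0.106 lever 1.918 [525.2, -70.1, 15.4, 48.0, 18.8]
side 29 r 0.103 lever 1.825 [523.1, -89.5, 19.3, 56.7, 20.0]
```

It snapped over and the tool is free of it. Backing off, then up.

Request:
drive_tool(increments=[{"claw":0,"dx":0,"dy":-0.015,"dz":0,"wx":0,"wy":0,"wz":0},{"claw":0,"dx":0,"dy":-0.015,"dz":-0.01,"wx":0,"wy":0,"wz":0},{"claw":0,"dx":0,"dy":0,"dz":-0.05,"wx":0,"wy":0,"wz":0},{"claw":0,"dx":0,"dy":0,"dz":-0.06,"wx":0,"wy":0,"wz":0},{"claw":0,"dx":0,"dy":0,"dz":-0.06,"wx":0,"wy":0,"wz":0},{"claw":0,"dx":0,"dy":0,"dz":-0.04,"wx":0,"wy":0,"wz":0},{"claw":0,"dx":0,"dy":0,"dz":0,"wx":0,"wy":0,"wz":0}])

```text
t: 17.48
eef_pos: [0.4601, -0.1076, 0.3053]
tool_rot: [0.003, 0.526, 0.85, 0.001]
contact_force: [-0.6, -0.1, -0.8]
gripper_width: 0.001
grasp_force: 0.0
```

Run:
```python
from h import *
st();red();a=cap("scene",-.05);tilt("scene",-.043,.006);b=cap("side",-.05);tilt("side",-.043,.006)
o=np.hstack([cv2.resize(a[120:300,130:370],(400,300)),cv2.resize(b[80:260,210:450],(400,300))])
cv2.imwrite("pics/end.png",cv2.cvtColor(o,cv2.COLOR_RGB2BGR))
```

```text
t 17.48 tcp [ 0.4601 -0.1076  0.3053] tip board mm [ -98.7 -201.9  280.3] F [-0.6 -0.1 -0.8] w 0.0 q [-0.07  0.08  0.17  1.97 -0.02  1.08  0.58] g 0.0
scene 68 r 0.107 lever 1.914 [524.2, -68.7, 16.4, 45.3, 18.4]
side 106 r 0.093 lever 1.822 [519.5, -80.2, 21.3, 84.4, 20.6]
scene cap [ 0.6  7.1 53.4] [-0.4, 8.4, 103.3, 102.1, 31.7] z 0.1865 block 573 [24.1, 3.7, 57.2, 126.6, 32.3]
   y at -27.365676820278168 -7.365676820278168 [41.  43.1 45. ]
   y at 8.634323179721832 28.634323179721832 [40.8 42.7 44.6]
scene 673 slope deg x,y [-0.4  -0.18] z0 0.1863
side cap [ 0.6  6.  55.7] [1.3, 4.6, 103.0, 106.4, 0.4] z 0.1848 block 711 [1.8, -19.0, 72.8, 121.0, 1.6]
   y at -27.4416281580925 -7.441628158092499 [-70.  -30.9 -27.9]
   y at 8.558371841907501 28.5583718419075 [-37.3 -30.7 -27.6]
side 375 slope deg x,y [-0.26  0.21] z0 0.1849
```

View pics/end.png

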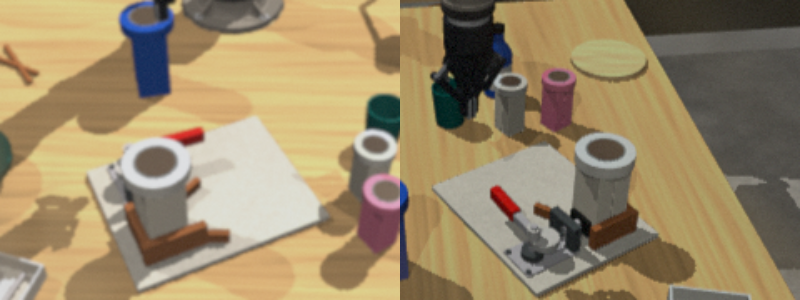

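The lever is closed: its handle points to -x at an angle of about 1.85. The mould is clamped against the fence (y about 6 mm), upright at home, and the other things are untouched.

```bash
python3 -c "
from station import *
print(hand_in())"
```

```text
the job is handed in; nothing more can be done
None
```

I handed the job in at about 17.6 s: the mould stands upright against the back stop and clamped to the fence, the cam lever is snapped closed, the arm is clear, and I did not touch the mug, bottle or banding wheel; `hand_in()` reported no verdict.

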